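# Aim the bench inspection microscope

### The arm

A 6-joint arm with a two-finger parallel gripper is mounted at the origin on the work surface. World frame = base frame: x ahead of the robot, y to its left, z up, the work surface at z = 0. Lengths are in m, angles in rad, forces in N, time in s.
With the tool pointing down it reaches from about 0.375 to 0.9 m from the base axis. Payload 3.1 kg.
Tool frame: the origin (TCP) lies at the very end of the fingers, on their centre line; the grasp point (between the pads) lies 19 mm behind it; z points along the fingers, y is the line along which they close (so a half turn about z gives the same grasp; the last joint's range is limited). The gripper opens to 87 mm and grips with 3 to 60 N. Pads are 19 mm wide; open, the fingers measure 117 mm over their backs; the gripper's body (75 mm by 190 mm) begins 51 mm behind the grasp point.
Start: joints at [1.109, 0.527, 1.433, -0, 1.181, -0.178], TCP at [0.174, 0.6, 0.223] pointing down, gripper open.
Joint ranges: [-3.08, 3.08], [-0.75, 2.2], [0.22, 2.44], [-1.43, 4.57], [0, 2.65], [-2.85, 2.85]. Speed limits (rad/s): [2.79, 2.79, 3.14, 3.14, 3.14, 3.14].

### API

Orientations are given as a unit quaternion [x, y, z, w].
In Python, from rig import robot gives the robot as it stands. The module is installed in compiled form; this text tells all that it offers.
- The arm moves only by the tool servo_tool, never from a script. Its argument "rows" is one flat list of numbers, 5 for each row, row after row: the closure, from -1 (fully open) to 1 (shut), so that 0 is half open, then the shift along the tool's x, y, z in m, then the turn about the tool's z in degrees. A call has 1 to 5 rows; each row shifts and turns the commanded pose from where the row before left it, along the tool's axes as they then stand; what a row does not reach is not made up. A row lasts 1/12 s, in which the tool goes at most 41.7 mm and 7.16 degrees, less where a joint would pass 70% of its speed; a pose out of reach is approached as far as the arm can. A call with a gripper value outside its range is refused whole. The fingers move at their own pace and stop on an object; "newtons" is the grip in N (left out, the last holds). Time passes only in rows, so rows that do not move let the fingers close. It gives the time, the measured TCP pose, the force, the opening and the grip force at its end, in the units of the state.
- robot.get_obs(): the state, without advancing time (a new reading comes with each control period).
- robot.camera(name): name is "scene" or "top" or "wrist"; returns a dict with "pixels" (400x640x3 uint8, red, green, blue), "intrinsics" (3x3 intrinsics, pixels), "rvec" (rotation vector, rad) and "tvec" (3), from world to camera coordinates, as OpenCV has them; the wrist camera has in their place "mount" (4x4, takes a point from camera to tool coordinates, whose origin is the TCP and whose axes are the flange's). Camera axes: x right, y down, z forward; pixel columns grow to the right and rows downward; lengths in m; the calibration is good to about 2 mm. A picture is of the moment at which its call begins: read the wrist's pose just before it. There is no depth.
- robot.hand_in(): hands the job in; it is judged then, once.
Trained networks look in a picture, given as the dict that the camera call returned (one of the last four; its "shot" number tells which), for a name from the list of things; names that differ only in an ending like _2 or _b are one class to them, and where a whole thing is asked for, a point or a joint stands for the part that bears it (a point fixed in the world has none). Each returns a list of dicts, best first, with "score" (0 to 1); they miss things now and then, are a little off and sometimes report something else, mostly with a low value. They report only what shows in the picture. A call takes as long as a camera call. They do not tell look-alikes from the thing itself.
- robot.spot_in(picture, query): "at" ([x, y, z] in m, in world coordinates, good to about 4 mm: the middle of the surface that is visible of it).
- robot.outline_of(picture, query): "region" (400x640 bool, what is visible of it).
- robot.place_of(picture, query): "at" ([x, y, z] in m, in world coordinates, good to about 4 mm: a listed point, or the origin of a listed thing).
The state is a dict: "time": time; "q": joint angles; "joint_velocities": joint speeds; "joint_torque": joint torques, N m; "position": TCP position; "tool_rot": TCP orientation; "ft_force": force on the tool from outside, world axes, zero at the start; "moment": the same for the moment, N m; "grip_width": finger opening in m; "grip_force": force on a finger pad.
Only numpy, scipy, OpenCV 4.12 (cv2) and the standard library are available. Lean on these libraries where they do the work, as an engineer would, in place of code of your own. Each camera call takes 0.05 s, during which the arm holds its last target. There are 200 camera calls.

### The job

Aim the small inspection microscope at the circuit board that carries the ribbed heatsink: take it by the black ball on its tail, swivel it on its post and tilt it, so that once you have let go it stays looking straight at the middle of the heatsink's top. The head sits on rubber and springs back part of the way when released, so check where it settles and correct it. Keep off the lens barrel and leave everything else on the bench where it is.

Things in the scene. Friction and masses are not known exactly. Their poses are not given: they have to be found in the camera images.
- stand: fixed weighted base of the microscope, a white plate 140 x 130 x 22 mm with an upright steel post 22 mm thick; origin under the plate's middle, on the post's axis (the vertical swivel axis). The post carries a white fork that holds the head: its top 235 mm above the bench, its cheeks 78 mm apart outside and 26 mm wide, black knobs on them 102 mm overall
- pivot (a point): point where the vertical swivel axis and the level tilt axis cross, in the fork, 200 mm above the bench, straight above the origin of the stand. z is up, -x the way the fork faces, y along the tilt axis. The swivel goes 140 degrees either way from the stand's -x, the tilt from 34 degrees up to 70 degrees down
- head: the tilting head, 220 mm from lens to ball, about 0.4 kg, near balance; origin at the pivot, looks along -x. Swivel and tilt each slip at about 0.4 N m (4 N at the ball or more) and stay as left, in series with rubber of about 2 N m/rad: the first 0.2 to 0.27 rad of hand travel in each only winds the rubber, and on release the head springs back that much (11 to 16 degrees) against the last push
- ball (a point): black ball, 28 mm in diameter, on a steel stem 10 mm thick, at the tail of the head, 110 mm from the pivot on the side away from the lens; this point is the ball's centre. To be grasped: best pinched level, across the stem (parallel to the tilt axis), so that it can turn between the fingers as the head tilts. Same axes as the lens
- lens (a point): centre of the front glass of the microscope head, 96 mm from the pivot, opposite the ball. The head looks along its own -x axis, y is along the tilt axis. Behind it are the black and white lens barrel (60 mm long, 52 mm thick at the front), which is not to be touched, and the white head body between the fork's cheeks. Head mass about 0.4 kg, near balance
- barrel: the lens barrel, fixed to the front of the head, 35 to 96 mm in front of the pivot; origin at the pivot, axes as the head. Not to be touched
- sink_top (a point): middle of the top of the ribbed aluminium heatsink (44 x 44 mm, its top 55 mm above the bench) in the middle of a green board 110 x 74 mm, in a fixed aluminium holder 120 x 90 mm; z is up, x along the board. This is where the microscope must look
- bare_top (a point): middle of the other holder's board, the same size and green but with flat black chips only, 36 mm above the bench; fixed. Not the one to look at
- meter: loose yellow multimeter, 190 x 90 x 40 mm; origin under its middle; to be left alone
- driver_a: loose grey screwdriver, 160 mm; origin under its middle; to be left alone
- driver_b: loose orange screwdriver, 160 mm; origin under its middle; to be left alone
- tweezers: loose steel tweezers, 120 mm long, 6 mm high; origin under its middle; to be left alone
- spool: loose grey solder spool, 64 mm across, 40 mm high; origin under its middle; to be left alone
- flux: loose amber glass jar, 44 mm across, 60 mm high; origin under its middle; to be left alone
- tip_pot: loose dark steel cup, 70 mm across, 50 mm high; origin under its middle; to be left alone
- tray: loose black four-pocket tray, 120 x 90 x 25 mm; origin under its middle; to be left alone
Not all that is in view belongs to the job. What is shaped like the stand but orange or pink is not meant. Leave any purple look-alike of the part that bears sink_top alone.

How it is judged:
By the outcome, as a careful person would: the job done as asked, in the order asked, and still so for the second after the job is handed in, with the robot touching nothing.
It also fails if it takes over 58 s, if anything falls off the work surface, if the arm or the gripper's body presses on something with over 40 N, if the wrist force passes 120 N, or if a joint passes its speed limit or range.

## Working session

There is one attempt and no reset: what is moved stays moved. The work goes in short steps, Python scripts to look and compute and a tool call to move; the robot and the scene stay as the last step left them, time stands still between calls to the robot, and variables do not carry over. Pictures are saved under pics/ and viewed, at most 10 in all, crops included, and the job is handed in when it is done.

Besides the shell and the picture viewer there is one more tool, called after ">>>" in YAML: its name, and indented under it one key for each argument. servo_tool: Moves the arm, as the interface text tells. Its arguments: {"type":"object","properties":{"rows":{"type":"array","items":{"type":"number"}},"newtons":{"type":"number"}},"required":["rows"]}

```bash
mkdir -p pics; cat > h.py <<'E'
import numpy as np, cv2
from rig import robot
from scipy.spatial.transform import Rotation as R
def save(p,n): cv2.imwrite('pics/'+n,p['pixels'][:,:,::-1])
def proj(p,X):
    return cv2.projectPoints(np.array(X,float).reshape(-1,3),np.array(p['rvec']),np.array(p['tvec']),np.array(p['intrinsics']),None)[0][:,0]
E
python3 - <<'E'
from h import *
np.set_printoptions(precision=3,suppress=True)
for c in ['scene','top']:
    p=robot.camera(c); save(p,c+'.png')
    for q in ['stand','pivot','ball','lens','sink_top','bare_top']:
        for d in robot.place_of(p,q): print(c,q,np.array(d['at']),round(d['score'],2),proj(p,d['at'])[0])
o=robot.get_obs(); print(o['time'],o['tool_rot'],o['position'])
E
```

```text
scene stand [0.541 0.035 0.   ] 0.96 [329.92  227.004]
scene stand [ 0.234 -0.236 -0.001] 0.82 [209.922 221.839]
scene stand [ 0.736 -0.028 -0.001] 0.65 [361.68  275.699]
scene stand [0.222 0.269 0.   ] 0.58 [311.183 144.014]
scene stand [ 0.389 -0.045 -0.002] 0.42 [282.063 215.271]
scene pivot [0.22  0.266 0.2  ] 0.92 [310.218 104.326]
scene pivot [0.537 0.029 0.203] 0.86 [330.208 190.476]
scene pivot [ 0.234 -0.239  0.197] 0.56 [196.139 185.915]
scene ball [0.651 0.027 0.21 ] 0.94 [358.933 211.24 ]
scene ball [ 0.342 -0.234  0.199] 0.88 [219.678 204.777]
scene ball [0.332 0.256 0.198] 0.83 [331.404 121.28 ]
scene ball [ 0.779 -0.206 -0.004] 0.33 [333.171 325.699]
scene lens [0.445 0.038 0.196] 0.63 [310.169 173.75 ]
scene lens [ 0.132 -0.24   0.2  ] 0.56 [175.841 167.66 ]
scene lens [0.128 0.273 0.203] 0.55 [293.657  90.962]
scene sink_top [ 0.717 -0.331  0.054] 0.84 [286.135 334.689]
scene sink_top [ 0.475 -0.22   0.054] 0.81 [258.558 254.336]
scene bare_top [0.492 0.255 0.035] 0.93 [361.872 177.022]
top stand [ 0.547  0.031 -0.004] 0.84 [314.151 186.018]
top stand [ 0.224  0.266 -0.   ] 0.77 [228.735 301.283]
top stand [ 0.233 -0.239  0.   ] 0.57 [411.416 296.529]
top stand [0.54  0.034 0.2  ] 0.16 [311.641 173.336]
top pivot [ 0.236 -0.241  0.197] 0.88 [431.099 302.233]
top pivot [0.222 0.266 0.202] 0.56 [209.089 311.012]
top ball [0.329 0.259 0.201] 0.93 [214.073 263.001]
top ball [0.649 0.025 0.21 ] 0.76 [315.198 128.206]
top ball [ 0.341 -0.239  0.2  ] 0.66 [428.452 256.461]
top lens [0.124 0.274 0.202] 0.74 [203.583 356.444]
top lens [0.447 0.038 0.192] 0.7 [309.976 212.374]
top lens [ 0.136 -0.238  0.201] 0.62 [432.136 348.417]
top sink_top [ 0.711 -0.329  0.056] 0.75 [440.722 125.031]
top sink_top [ 0.473 -0.22   0.054] 0.6 [405.296 208.502]
top bare_top [0.488 0.258 0.033] 0.7 [232.072 204.411]
0.7 [0.141 0.99  0.    0.   ] [0.174 0.6   0.223]
```

View pics/scene.png

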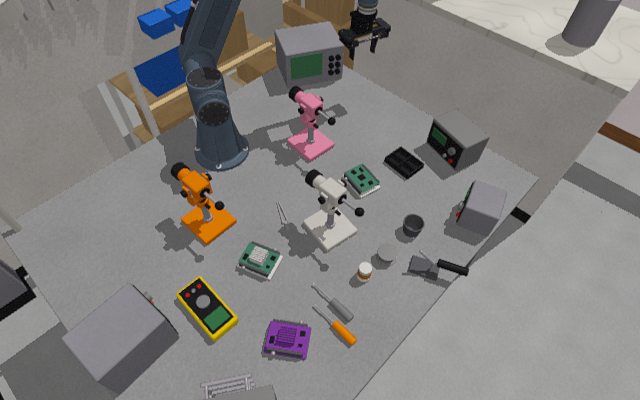

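View pics/top.png

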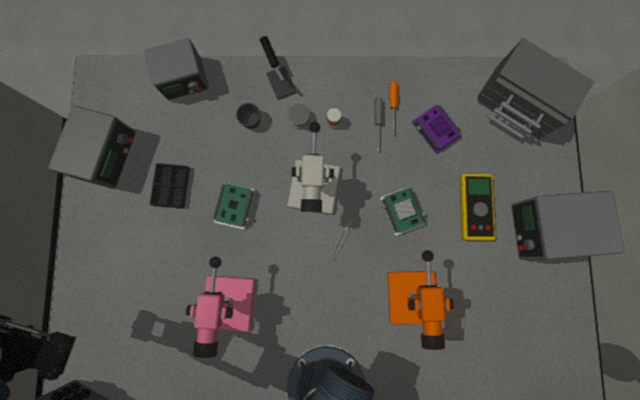

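The candidates are:
- **Microscopes:** white in scene at (330,195), orange at (197,190), pink at (310,110). The white one fits the description.
- **Boards:** green with a grey heatsink at (259,254), purple at (287,336), and green with flat chips only at (362,178). The green one at (259,254) is the one meant, because it has the ribbed block.

I'll confirm this in a crop.

```bash
cat >> h.py <<'E'
def plan(pts, n, grip=-1):
    """rows from the present commanded pose to pos/yaw targets: pts list of (x,y,z,yaw_deg of tool y), n rows each"""
    o=robot.get_obs(); M=R.from_quat(o['tool_rot']).as_matrix(); p=np.array(o['position']); th=np.degrees(np.arctan2(M[1,1],M[0,1]))
    for (x,y,z,t),k in zip(pts,n):
        a=np.linspace(p,[x,y,z],k+1); d=t-th
        for i in range(k):
            c,s=np.cos(np.radians(th)),np.sin(np.radians(th)); v=a[i+1]-a[i]
            print([grip,round(v@[-s,c,0],4),round(v@[c,s,0],4),round(-v[2],4),round(-d/k,2)]); th+=d/k
        p=np.array([x,y,z])
E
python3 - <<'E'
from h import *
np.set_printoptions(precision=3,suppress=True)
a=cv2.imread('pics/scene.png')[150:290,220:400]; cv2.imwrite('pics/crop.png',cv2.resize(a,None,fx=4,fy=4,interpolation=2))
print(robot.camera('wrist')['mount'])
plan([(.4,.4,.33,73.8-70),(.65,.026,.33,-93.4)],[10,15])
E
```

```text
[[ 0.    -0.962 -0.271  0.075]
 [ 1.     0.     0.    -0.   ]
 [-0.    -0.271  0.962 -0.162]
 [ 0.     0.     0.     1.   ]]
[-1, np.float64(-0.0273), np.float64(-0.0129), np.float64(-0.0107), np.float64(7.0)]
[-1, np.float64(-0.0286), np.float64(-0.0095), np.float64(-0.0107), np.float64(7.0)]
[-1, np.float64(-0.0296), np.float64(-0.0059), np.float64(-0.0107), np.float64(7.0)]
[-1, np.float64(-0.0301), np.float64(-0.0023), np.float64(-0.0107), np.float64(7.0)]
[-1, np.float64(-0.0301), np.float64(0.0014), np.float64(-0.0107), np.float64(7.0)]
[-1, np.float64(-0.0297), np.float64(0.005), np.float64(-0.0107), np.float64(7.0)]
[-1, np.float64(-0.0289), np.float64(0.0086), np.float64(-0.0107), np.float64(7.0)]
[-1, np.float64(-0.0276), np.float64(0.0121), np.float64(-0.0107), np.float64(7.0)]
[-1, np.float64(-0.026), np.float64(0.0154), np.float64(-0.0107), np.float64(7.0)]
[-1, np.float64(-0.0239), np.float64(0.0184), np.float64(-0.0107), np.float64(7.0)]
[-1, np.float64(-0.026), np.float64(0.015), np.float64(-0.0), np.float64(6.48)]
[-1, np.float64(-0.0241), np.float64(0.0178), np.floa
[... 384 characters left out ...]
.float64(0.028), np.float64(-0.0), np.float64(6.48)]
[-1, np.float64(-0.0076), np.float64(0.029), np.float64(-0.0), np.float64(6.48)]
[-1, np.float64(-0.0043), np.float64(0.0297), np.float64(-0.0), np.float64(6.48)]
[-1, np.float64(-0.0009), np.float64(0.03), np.float64(-0.0), np.float64(6.48)]
[-1, np.float64(0.0025), np.float64(0.0299), np.float64(-0.0), np.float64(6.48)]
[-1, np.float64(0.0058), np.float64(0.0294), np.float64(-0.0), np.float64(6.48)]
[-1, np.float64(0.0091), np.float64(0.0286), np.float64(-0.0), np.float64(6.48)]
[-1, np.float64(0.0123), np.float64(0.0274), np.float64(-0.0), np.float64(6.48)]
[-1, np.float64(0.0153), np.float64(0.0258), np.float64(-0.0), np.float64(6.48)]
```

View pics/crop.png

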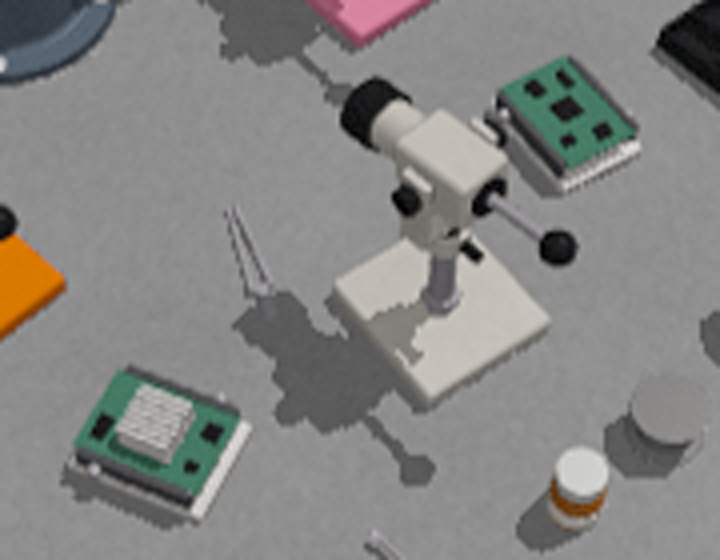

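The crop shows the ribbed grey heatsink on the green board at crop (155,425), and flat chips only on the other board at (567,120). The white microscope has its ball at (557,247). I'll use the white microscope and the lower-left board, starting with the approach.

>>> servo_tool:
  rows: [-1, -0.027, -0.013, -0.011, 7, -1, -0.029, -0.0095, -0.011, 7, -1, -0.03, -0.006, -0.011, 7, -1, -0.03, -0.002, -0.011, 7, -1, -0.03, 0.0015, -0.011, 7]

```text
time: 1.17
position: [0.2885, 0.4991, 0.2781]
tool_rot: [0.435, 0.901, 0.0, 0.0]
ft_force: [1.1, 0.3, -0.2]
grip_width: 0.0871
grip_force: 0.0
```

>>> servo_tool:
  rows: [-1, -0.03, 0.005, -0.011, 7, -1, -0.029, 0.0085, -0.011, 7, -1, -0.028, 0.012, -0.011, 7, -1, -0.026, 0.0155, -0.011, 7, -1, -0.024, 0.0185, -0.01, 7]

```text
time: 1.58
position: [0.4019, 0.3981, 0.3324]
tool_rot: [0.685, 0.728, 0.0, 0.0]
ft_force: [1.2, -0.1, 0.4]
grip_width: 0.0868
grip_force: 0.0
```

>>> servo_tool:
  rows: [-1, -0.026, 0.015, 0, 6.5, -1, -0.024, 0.018, 0, 6.5, -1, -0.022, 0.0205, 0, 6.5, -1, -0.0195, 0.023, 0, 6.5, -1, -0.017, 0.025, 0, 6.5]

```text
time: 2.0
position: [0.4854, 0.273, 0.3317]
tool_rot: [0.862, 0.507, 0.0, 0.0]
ft_force: [-0.3, 0.5, -0.6]
grip_width: 0.0873
grip_force: 0.0
```

>>> servo_tool:
  rows: [-1, -0.014, 0.0265, 0, 6.5, -1, -0.011, 0.028, 0, 6.5, -1, -0.0075, 0.029, 0, 6.5, -1, -0.0045, 0.0295, 0, 6.5, -1, -0.001, 0.03, 0, 6.5]

```text
time: 2.42
position: [0.5679, 0.1478, 0.3317]
tool_rot: [0.969, 0.246, 0.0, -0.0]
ft_force: [0.1, -0.2, 0.4]
grip_width: 0.0869
grip_force: 0.0
```

>>> servo_tool:
  rows: [-1, 0.0025, 0.03, 0, 6.5, -1, 0.006, 0.0295, 0, 6.5, -1, 0.009, 0.0285, 0, 6.5, -1, 0.012, 0.0275, 0, 6.5, -1, 0.0155, 0.026, 0, 6.5]

```text
time: 2.83
position: [0.6506, 0.0223, 0.3316]
tool_rot: [0.999, -0.035, -0.0, -0.0]
ft_force: [-0.2, 1.2, 0.1]
grip_width: 0.0874
grip_force: 0.0
```

>>> servo_tool:
  rows: [-1, 0, 0, 0, 0]

```text
time: 2.92
position: [0.6532, 0.0181, 0.331]
tool_rot: [0.999, -0.037, 0.001, 0.002]
ft_force: [0.2, 0.3, -0.2]
grip_width: 0.087
grip_force: 0.0
```

```bash
python3 - <<'E'
from h import *
np.set_printoptions(precision=3,suppress=True)
o=robot.get_obs(); print(o['time'],o['position'],o['q'],o['ft_force'])
p=robot.camera('wrist'); save(p,'w1.png')
for q in ['ball','pivot','sink_top']:
    for d in robot.place_of(p,q): print(q,np.array(d['at']),round(d['score'],2))
plan([(.65,.026,.191,-93.4)],[5])
E
```

```text
2.9167 [0.653 0.018 0.331] [-0.142  0.474  1.219 -0.003  1.446  1.503] [ 0.18   0.324 -0.159]
ball [0.65  0.023 0.212] 0.86
pivot [0.545 0.035 0.2  ] 0.71
sink_top [ 0.716 -0.328  0.053] 0.94
sink_top [ 0.474 -0.216  0.054] 0.62
[-1, np.float64(0.0001), np.float64(-0.0003), np.float64(0.0281), np.float64(-0.05)]
[-1, np.float64(0.0001), np.float64(-0.0003), np.float64(0.0281), np.float64(-0.05)]
[-1, np.float64(0.0001), np.float64(-0.0003), np.float64(0.0281), np.float64(-0.05)]
[-1, np.float64(0.0001), np.float64(-0.0003), np.float64(0.0281), np.float64(-0.05)]
[-1, np.float64(0.0001), np.float64(-0.0003), np.float64(0.0281), np.float64(-0.05)]
```

View pics/w1.png

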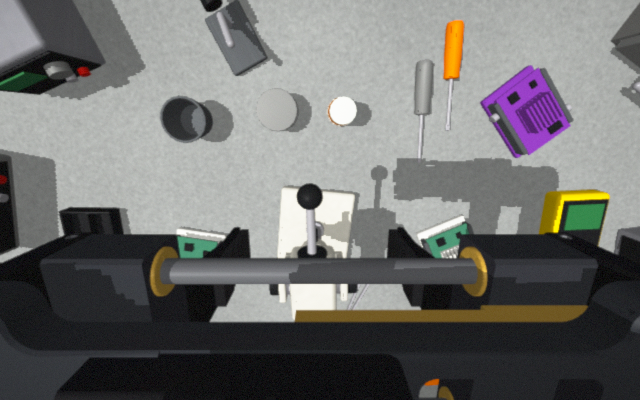

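The wrist view shows the ball at (310,197), centred between the open fingers with its stem running toward the fork, so I'll descend.

>>> servo_tool:
  rows: [-1, 0, 0, 0.028, 0, -1, 0, 0, 0.028, 0, -1, 0, 0, 0.028, 0, -1, 0, 0, 0.028, 0, -1, 0, 0, 0.028, 0]

```text
time: 3.53
position: [0.6493, 0.0255, 0.191]
tool_rot: [1.0, -0.031, 0.0, -0.0]
ft_force: [-0.9, -0.5, 0.2]
grip_width: 0.087
grip_force: 0.0
```

>>> servo_tool:
  rows: [0.2, 0, 0, 0, 0, 0.2, 0, 0, 0, 0, 1, 0, 0, 0, 0, 1, 0, 0, 0, 0, 1, 0, 0, 0, 0]
  newtons: 25

```text
time: 3.95
position: [0.6515, 0.0238, 0.1941]
tool_rot: [0.999, -0.032, 0.002, 0.0]
ft_force: [0.0, 0.3, -0.4]
grip_width: 0.0615
grip_force: 0.0
```

>>> servo_tool:
  rows: [1, 0, 0, 0, 0, 1, 0, 0, 0, 0, 1, 0, 0, 0, 0]

```text
time: 4.2
position: [0.6504, 0.0236, 0.1923]
tool_rot: [0.999, -0.032, 0.001, 0.0]
ft_force: [0.2, -0.1, -0.4]
grip_width: 0.0415
grip_force: 0.0
```

>>> servo_tool:
  rows: [1, 0, 0, 0, 0, 1, 0, 0, 0, 0, 1, 0, 0, 0, 0, 1, 0, 0, 0, 0]

```text
time: 4.53
position: [0.6504, 0.0238, 0.1916]
tool_rot: [0.999, -0.032, 0.0, -0.0]
ft_force: [0.7, 0.7, -0.4]
grip_width: 0.0266
grip_force: 25.0
```

```bash
cat >> h.py <<'E'
P=np.array([.541,.0325,.2]); T=np.array([.474,-.2185,.054])
def ball(az,el,r=.11):
    a,e=np.radians([az,el]); return P+r*np.array([np.cos(e)*np.cos(a),np.cos(e)*np.sin(a),np.sin(e)])
def arc(az0,el0,az1,el1,n,grip=1):
    pts=[]
    for f in np.linspace(0,1,n+1):
        az=az0+f*(az1-az0); pts.append((*(ball(az,el0+f*(el1-el0))-[0,0,.019]),az-90))
    for a,b in zip(pts,pts[1:]):
        v=np.array(b[:3])-a[:3]; t=np.radians((a[3])); c,s=np.cos(t),np.sin(t)
        print([grip,*np.round([v@[-s,c,0],v@[c,s,0],-v[2],a[3]-b[3]],4).tolist()])
E
python3 - <<'E'
from h import *
o=robot.get_obs(); print(o['position'],o['grip_width'],o['grip_force'])
arc(-4,5.7,88.5,42.8,24)
E
```

```text
[0.65036653 0.02380805 0.19156708] 0.026571827366993286 24.984136638231575
[1, -0.0006, -0.0073, -0.0029, -3.8542]
[1, -0.0007, -0.0073, -0.0029, -3.8542]
[1, -0.0007, -0.0073, -0.0029, -3.8542]
[1, -0.0008, -0.0072, -0.0029, -3.8542]
[1, -0.0009, -0.0072, -0.0029, -3.8542]
[1, -0.001, -0.0071, -0.0029, -3.8542]
[1, -0.001, -0.0071, -0.0029, -3.8542]
[1, -0.0011, -0.007, -0.0028, -3.8542]
[1, -0.0012, -0.007, -0.0028, -3.8542]
[1, -0.0013, -0.0069, -0.0028, -3.8542]
[1, -0.0013, -0.0068, -0.0028, -3.8542]
[1, -0.0014, -0.0067, -0.0027, -3.8542]
[1, -0.0015, -0.0067, -0.0027, -3.8542]
[1, -0.0015, -0.0066, -0.0027, -3.8542]
[1, -0.0016, -0.0065, -0.0026, -3.8542]
[1, -0.0017, -0.0064, -0.0026, -3.8542]
[1, -0.0017, -0.0063, -0.0025, -3.8542]
[1, -0.0018, -0.0062, -0.0025, -3.8542]
[1, -0.0019, -0.0061, -0.0025, -3.8542]
[1, -0.0019, -0.0059, -0.0024, -3.8542]
[1, -0.002, -0.0058, -0.0024, -3.8542]
[1, -0.0021, -0.0057, -0.0023, -3.8542]
[1, -0.0021, -0.0056, -0.0023, -3.8542]
[1, -0.0022, -0.0054, -0.0022, -3.8542]
```

>>> servo_tool:
  rows: [1, -0.0006, -0.0073, -0.0029, -3.85, 1, -0.0007, -0.0073, -0.0029, -3.85, 1, -0.0007, -0.0073, -0.0029, -3.85, 1, -0.0008, -0.0072, -0.0029, -3.85, 1, -0.0009, -0.0072, -0.0029, -3.85]

```text
time: 4.95
position: [0.6447, 0.0585, 0.2057]
tool_rot: [0.991, 0.137, 0.001, 0.001]
ft_force: [2.5, -4.1, -3.1]
grip_width: 0.0267
grip_force: 25.0
```

>>> servo_tool:
  rows: [1, -0.001, -0.0071, -0.0029, -3.85, 1, -0.001, -0.0071, -0.0029, -3.85, 1, -0.0011, -0.007, -0.0028, -3.85, 1, -0.0012, -0.007, -0.0028, -3.85, 1, -0.0013, -0.0069, -0.0028, -3.85]

```text
time: 5.37
position: [0.6266, 0.0882, 0.2198]
tool_rot: [0.954, 0.301, 0.001, 0.002]
ft_force: [4.0, -1.1, -2.7]
grip_width: 0.0266
grip_force: 25.0
```

Forces are about 4 N, as expected, and the grip is holding. I'll carry on.

>>> servo_tool:
  rows: [1, -0.0013, -0.0068, -0.0028, -3.85, 1, -0.0014, -0.0067, -0.0027, -3.85, 1, -0.0015, -0.0067, -0.0027, -3.85, 1, -0.0015, -0.0066, -0.0027, -3.85, 1, -0.0016, -0.0065, -0.0026, -3.85]

```text
time: 5.78
position: [0.5992, 0.1081, 0.2335]
tool_rot: [0.89, 0.456, 0.002, 0.002]
ft_force: [5.0, -1.1, -3.6]
grip_width: 0.0263
grip_force: 25.0
```

>>> servo_tool:
  rows: [1, -0.0017, -0.0064, -0.0026, -3.85, 1, -0.0017, -0.0063, -0.0025, -3.85, 1, -0.0018, -0.0062, -0.0025, -3.85, 1, -0.0019, -0.0061, -0.0025, -3.85, 1, -0.0019, -0.0059, -0.0024, -3.85]

```text
time: 6.2
position: [0.5681, 0.1152, 0.2461]
tool_rot: [0.801, 0.598, 0.002, 0.002]
ft_force: [4.7, -0.2, -3.6]
grip_width: 0.0262
grip_force: 25.0
```

>>> servo_tool:
  rows: [1, -0.002, -0.0058, -0.0024, -3.85, 1, -0.0021, -0.0057, -0.0023, -3.85, 1, -0.0021, -0.0056, -0.0023, -3.85, 1, -0.0022, -0.0054, -0.0022, -3.85, 1, 0, 0, 0, 0]

```text
time: 6.62
position: [0.544, 0.1115, 0.2557]
tool_rot: [0.715, 0.699, 0.002, 0.002]
ft_force: [4.8, 0.1, -4.1]
grip_width: 0.0267
grip_force: 25.0
```

```bash
python3 - <<'E'
from h import *
o=robot.get_obs(); b=np.array(o['position'])+[0,0,.019]; d=b-P
print(b,np.linalg.norm(d),np.degrees([np.arctan2(d[1],d[0]),np.arcsin(d[2]/np.linalg.norm(d))]),o['ft_force'],o['grip_width'],o['q'])
for c in ['scene','top']:
    p=robot.camera(c)
    if c=='scene':
        cv2.imwrite('pics/s2.png',cv2.resize(p['pixels'][110:310,200:440,::-1],None,fx=3,fy=3))
    for q in ['ball','lens']:
        for e in robot.place_of(p,q):
            if np.linalg.norm(np.array(e['at'])-P)<.15: print(c,q,np.round(e['at'],3),round(e['score'],2))
E
```

```text
[0.54397128 0.11145318 0.27467302] 0.10871289363480367 [87.84477917 43.38386324] [ 4.81274202  0.06149134 -4.12985589] 0.026747829757309518 [8.14434673e-04 3.93053753e-01 1.57332861e+00 3.59456108e-05
 1.17072422e+00 2.25399155e-02]
scene ball [0.547 0.114 0.272] 0.59
scene lens [ 0.539 -0.038  0.142] 0.75
top lens [ 0.54  -0.04   0.138] 0.79
```

View pics/s2.png

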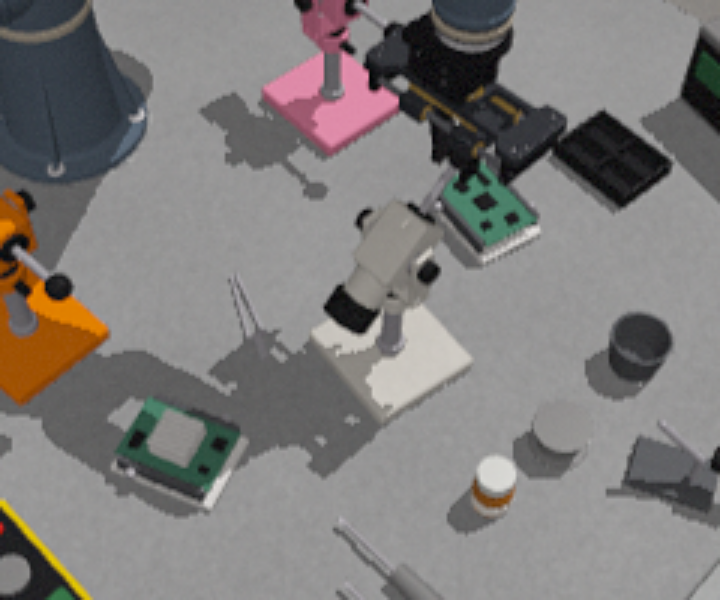

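The head follows well: the lens is now at crop (350,308) and pointing toward the heatsink board. Before opening, I'll ease the hand back so the rubber unwinds, watching for zero force, then let go.

```bash
python3 - <<'E'
from h import *
arc(87.8,43.4,75,29.3,5)
E
```

```text
[1, 0.0035, 0.0037, 0.004, 2.56]
[1, 0.0033, 0.0039, 0.0042, 2.56]
[1, 0.0031, 0.004, 0.0044, 2.56]
[1, 0.0029, 0.0042, 0.0045, 2.56]
[1, 0.0027, 0.0043, 0.0047, 2.56]
```

>>> servo_tool:
  rows: [1, 0.0035, 0.0037, 0.004, 2.56, 1, 0.0033, 0.0039, 0.0042, 2.56, 1, 0.0031, 0.004, 0.0044, 2.56, 1, 0.0029, 0.0042, 0.0045, 2.56, 1, 0.0027, 0.0043, 0.0047, 2.56]

```text
time: 7.33
position: [0.5652, 0.1244, 0.234]
tool_rot: [0.79, 0.614, 0.0, 0.001]
ft_force: [1.8, -0.1, 1.8]
grip_width: 0.0263
grip_force: 25.0
```

>>> servo_tool:
  rows: [1, 0, 0, 0, 0, 1, 0, 0, 0, 0]

```text
time: 7.5
position: [0.5645, 0.1245, 0.2338]
tool_rot: [0.788, 0.615, -0.0, 0.0]
ft_force: [0.9, -0.4, 1.6]
grip_width: 0.0266
grip_force: 25.0
```

>>> servo_tool:
  rows: [-1, 0, 0, 0, 0, -1, 0, 0, 0, 0, -1, 0, 0, 0, 0, -1, 0, 0, 0, 0, -1, 0, 0, 0, 0]

```text
time: 7.92
position: [0.5636, 0.1247, 0.2336]
tool_rot: [0.789, 0.615, -0.0, -0.0]
ft_force: [0.6, -0.1, -0.7]
grip_width: 0.0517
grip_force: 0.0
```

>>> servo_tool:
  rows: [-1, 0, 0, 0, 0, -1, 0, 0, -0.025, 0, -1, 0, 0, -0.025, 0, -1, 0, 0, -0.025, 0, -1, 0, 0, -0.025, 0]

```text
time: 8.33
position: [0.5638, 0.1247, 0.3346]
tool_rot: [0.789, 0.615, -0.0, -0.0]
ft_force: [1.1, 0.1, -0.7]
grip_width: 0.0833
grip_force: 0.0
```

>>> servo_tool:
  rows: [-1, 0.02, 0, -0.02, 0, -1, 0.03, 0, 0, 0, -1, 0.03, 0, 0, 0, -1, 0, 0, 0, 0, -1, 0, 0, 0, 0]

```text
time: 8.75
position: [0.5833, 0.2034, 0.3532]
tool_rot: [0.788, 0.616, -0.0, -0.0]
ft_force: [0.9, -0.4, -0.5]
grip_width: 0.0866
grip_force: 0.0
```

```bash
cat > look.py <<'E'
from h import *
import sys
o=robot.get_obs(); print(o['time'],np.round(o['position'],3))
def ang(d): return np.round(np.degrees([np.arctan2(d[1],d[0]),np.arcsin(d[2]/np.linalg.norm(d))]),1)
w=robot.camera('wrist'); save(w,sys.argv[1])
for c,p in [('wrist',w)]+[(c,robot.camera(c)) for c in ['scene','top']]:
    B={}
    for q in ['ball','lens','sink_top','pivot']:
        ref=T if q=='sink_top' else P
        for e in robot.place_of(p,q):
            a=np.array(e['at'])
            if np.linalg.norm(a-ref)<.14: B.setdefault(q,a); print(c,q,np.round(a,4),round(e['score'],2))
    if 'ball' in B: print('  tail from P',ang(B['ball']-P))
    if 'lens' in B: print('  lens from P',ang(P-B['lens']))
    if 'ball' in B and 'lens' in B: print('  ball-lens',ang(B['ball']-B['lens']))
print('want',ang(P-T))
E
python3 look.py w2.png
```

```text
8.75 [0.583 0.203 0.353]
wrist ball [0.5673 0.1203 0.2542] 0.58
  tail from P [73.3 30.6]
scene ball [0.568  0.1238 0.2574] 0.93
scene lens [ 0.5202 -0.0445  0.1538] 0.72
scene sink_top [ 0.4736 -0.221   0.0541] 0.67
scene pivot [0.5368 0.0332 0.1997] 0.91
scene pivot [0.5704 0.1244 0.2549] 0.37
  tail from P [73.5 31.1]
  lens from P [74.9 30.1]
  ball-lens [74.1 30.6]
top ball [0.5623 0.1195 0.2556] 0.71
top lens [ 0.5212 -0.048   0.151 ] 0.55
top sink_top [ 0.473  -0.2186  0.0538] 0.64
top pivot [0.5432 0.0318 0.1992] 0.69
  tail from P [76.2 31.8]
  lens from P [76.2 30.6]
  ball-lens [76.2 31.2]
want [75.1 29.3]
```

View pics/w2.png

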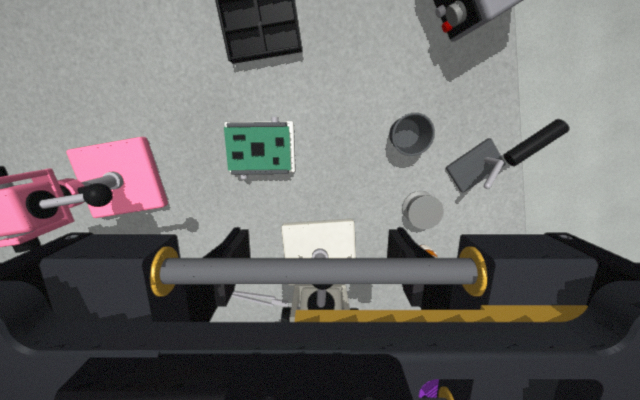

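The network readings have it settled close: azimuth about 75.3° against 75.1° wanted, and tail elevation about 31° against 29.3°. I'll move the wrist camera over the head for a closer check.

>>> servo_tool:
  rows: [-1, -0.01, 0, -0.025, 0, -1, -0.03, 0, -0.02, 0, -1, -0.035, 0, 0, 0, -1, -0.035, 0, 0, 0, -1, -0.035, 0, 0, 0]

```text
time: 9.92
position: [0.5479, 0.0606, 0.3993]
tool_rot: [0.788, 0.615, 0.0, 0.001]
ft_force: [0.7, -0.9, 0.4]
grip_width: 0.087
grip_force: 0.0
```

>>> servo_tool:
  rows: [-1, -0.035, 0, 0, 0, -1, -0.035, 0, 0, 0, -1, -0.025, 0, 0, 0, -1, 0, 0, 0, 0, -1, 0, 0, 0, 0]

```text
time: 10.33
position: [0.525, -0.0315, 0.3988]
tool_rot: [0.789, 0.614, 0.0, -0.0]
ft_force: [-0.4, 0.3, 0.2]
grip_width: 0.0868
grip_force: 0.0
```

```bash
python3 look.py w3.png; python3 - <<'E'
from h import *
for c in ['wrist','scene','top']:
    p=robot.camera(c)
    if c=='wrist': print(np.round(p['intrinsics'],1))
    for d in robot.outline_of(p,'ball'):
        m=np.array(d['region']).astype(np.uint8); v,u=np.nonzero(m); print(c,d['score'],u.mean().round(1),v.mean().round(1),len(u), 'want',proj(p,ball(75.1,29.3))[0] if c!='wrist' else '')
E
```

```text
10.3333 [ 0.525 -0.032  0.399]
wrist ball [0.5657 0.1219 0.2589] 0.91
wrist ball [0.5396 0.0295 0.2017] 0.23
wrist lens [ 0.5203 -0.0478  0.1476] 0.6
wrist sink_top [ 0.4733 -0.2149  0.0523] 0.91
wrist pivot [0.5446 0.0336 0.2014] 0.88
  tail from P [74.6 32.4]
  lens from P [75.5 32.3]
  ball-lens [75.  32.4]
scene ball [0.5662 0.1241 0.2554] 0.65
scene ball [ 0.5227 -0.0438  0.1564] 0.55
scene lens [ 0.5195 -0.0419  0.1554] 0.86
scene pivot [0.5374 0.0318 0.2004] 0.83
  tail from P [74.6 30.2]
  lens from P [73.9 29.9]
  ball-lens [74.3 30.1]
top ball [0.5633 0.1213 0.2562] 0.67
top sink_top [ 0.4753 -0.2195  0.0549] 0.83
top pivot [0.5422 0.0282 0.1993] 0.67
  tail from P [75.9 31.5]
want [75.1 29.3]
[[279.5   0.  318.2]
 [  0.  279.5 199.7]
 [  0.    0.    1. ]]
wrist 0.7 23.2 9.2 849 want 
wrist 0.58 320.5 118.2 5155 want 
scene 0.82 194.5 183.6 876 want [359.90286487 166.93953313]
scene 0.79 330.0 193.2 1002 want [359.90286487 166.93953313]
scene 0.56 314.9 207.1 306 want [359.90286487 166.93953313]
scene 0.53 313.0 106.2 64 want [359.90286487 166.93953313]
top 0.98 297.7 164.5 435 want [271.15428681 157.35437704]
top 0.98 207.8 317.4 1829 want [271.15428681 157.35437704]
top 0.98 430.8 310.6 1669 want [271.15428681 157.35437704]
top 0.36 247.9 114.9 478 want [271.15428681 157.35437704]
```

View pics/w3.png

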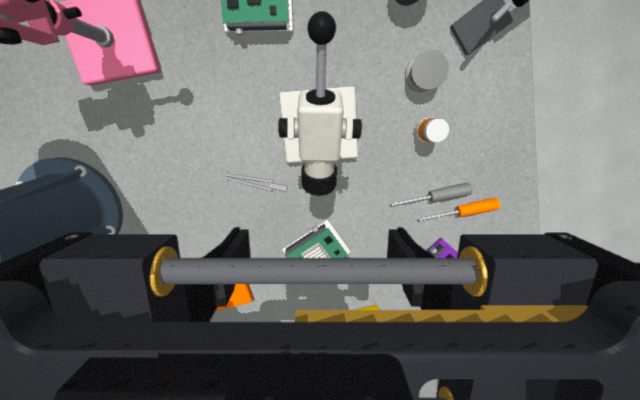

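The wrist view shows ball (321,28), knobs (284,128) and (356,128), lens (320,183) and heatsink (321,253) in one line, so the swivel is right. The tilt is weakly seen from above, so I'll take one oblique view along the head's plane.

```bash
python3 - <<'E'
from h import *
plan([(.69,.302,.39,75)],[14])
E
```

```text
[-1, np.float64(0.0259), np.float64(0.0056), np.float64(0.0006), np.float64(-6.36)]
[-1, np.float64(0.0251), np.float64(0.0085), np.float64(0.0006), np.float64(-6.36)]
[-1, np.float64(0.024), np.float64(0.0112), np.float64(0.0006), np.float64(-6.36)]
[-1, np.float64(0.0226), np.float64(0.0138), np.float64(0.0006), np.float64(-6.36)]
[-1, np.float64(0.021), np.float64(0.0162), np.float64(0.0006), np.float64(-6.36)]
[-1, np.float64(0.019), np.float64(0.0184), np.float64(0.0006), np.float64(-6.36)]
[-1, np.float64(0.0169), np.float64(0.0204), np.float64(0.0006), np.float64(-6.36)]
[-1, np.float64(0.0145), np.float64(0.0222), np.float64(0.0006), np.float64(-6.36)]
[-1, np.float64(0.012), np.float64(0.0237), np.float64(0.0006), np.float64(-6.36)]
[-1, np.float64(0.0093), np.float64(0.0248), np.float64(0.0006), np.float64(-6.36)]
[-1, np.float64(0.0065), np.float64(0.0257), np.float64(0.0006), np.float64(-6.36)]
[-1, np.float64(0.0036), np.float64(0.0263), np.float64(0.0006), np.float64(-6.36)]
[-1, np.float64(0.0006), np.float64(0.0265), np.float64(0.0006), np.float64(-6.36)]
[-1, np.float64(-0.0023), np.float64(0.0264), np.float64(0.0006), np.float64(-6.36)]
```

>>> servo_tool:
  rows: [-1, 0.026, 0.0055, 0, -6.36, -1, 0.025, 0.0085, 0, -6.36, -1, 0.024, 0.011, 0, -6.36, -1, 0.0225, 0.014, 0, -6.36, -1, 0.021, 0.016, 0, -6.36]

```text
time: 11.8
position: [0.5842, 0.0891, 0.3987]
tool_rot: [0.588, 0.809, 0.0, 0.0]
ft_force: [-0.4, -0.5, -0.3]
grip_width: 0.0872
grip_force: 0.0
```

>>> servo_tool:
  rows: [-1, 0.019, 0.0185, 0, -6.36, -1, 0.017, 0.0205, 0, -6.36, -1, 0.0145, 0.022, 0, -6.36, -1, 0.012, 0.0235, 0, -6.36, -1, 0.0095, 0.025, 0, -6.36]

```text
time: 12.22
position: [0.6429, 0.2082, 0.3985]
tool_rot: [0.344, 0.939, -0.0, -0.0]
ft_force: [0.2, 0.2, 0.3]
grip_width: 0.087
grip_force: 0.0
```

>>> servo_tool:
  rows: [-1, 0.0065, 0.0255, 0, -6.36, -1, 0.0035, 0.0265, 0, -6.36, -1, 0.0005, 0.0265, 0, -6.36, -1, -0.0025, 0.0265, 0, -6.36, -1, 0, 0, 0, 0]

```text
time: 12.63
position: [0.6909, 0.3065, 0.3965]
tool_rot: [0.127, 0.992, 0.001, -0.0]
ft_force: [-0.4, -0.1, -0.1]
grip_width: 0.0869
grip_force: 0.0
```

>>> servo_tool:
  rows: [-1, 0, 0, 0, 0, -1, 0, 0, 0, 0]

```text
time: 12.8
position: [0.6897, 0.3015, 0.3981]
tool_rot: [0.132, 0.991, -0.001, -0.0]
ft_force: [1.2, -0.3, -0.1]
grip_width: 0.0874
grip_force: 0.0
```

```bash
python3 look.py w4.png; cat >> h.py <<'E'
def wproj(p,o,X):
    M=np.array(p['mount']); Rt=R.from_quat(o['tool_rot']).as_matrix()
    t=(np.atleast_2d(X)-np.array(o['position']))@Rt; c=(t-M[:3,3])@M[:3,:3]; k=np.array(p['intrinsics'])
    return c[:,:2]/c[:,2:]*[k[0,0],k[1,1]]+k[:2,2]
E
python3 - <<'E'
from h import *
o=robot.get_obs(); p=robot.camera('wrist'); print(np.round(o['position'],4),np.round(o['tool_rot'],4))
for el in (28,29.3,31,33):
    print(el,'ball,lens',wproj(p,o,[ball(75.1,el),2*P-ball(75.1,el)+(ball(75.1,el)-P)*14/110]).round(1).tolist())
n=np.array([-np.sin(np.radians(75.1)),np.cos(np.radians(75.1)),0])
print('P,knobs,sink',wproj(p,o,[P,P+.051*n,P-.051*n,T]).round(1).tolist())
im=p['pixels'].astype(int).max(2)
u,v=wproj(p,o,ball(75.1,31))[0].astype(int); m=(im<60).astype(np.uint8)
n_,lab,st,ce=cv2.connectedComponentsWithStats(m)
for s,c in zip(st[1:],ce[1:]):
    if s[4]>80 and np.hypot(*(c-[u,v]))<150: print(s,c.round(1))
a=p['pixels'][max(v-130,0):v+130,max(u-150,0):u+150,::-1]; print('crop origin',max(u-150,0),max(v-130,0)); cv2.imwrite('pics/w4c.png',cv2.resize(a,(a.shape[1]*2,a.shape[0]*2),interpolation=cv2.INTER_CUBIC))
E
```

```text
12.8 [0.69  0.302 0.398]
wrist ball [0.5664 0.1208 0.2565] 0.61
wrist lens [ 0.5189 -0.0491  0.1544] 0.71
wrist pivot [0.5443 0.0353 0.2008] 0.64
  tail from P [74.  31.6]
  lens from P [74.8 28.3]
  ball-lens [74.4 30.1]
scene ball [0.5689 0.1209 0.2588] 0.83
scene lens [ 0.5181 -0.0458  0.1523] 0.54
scene sink_top [ 0.4749 -0.2236  0.0517] 0.8
scene pivot [0.5407 0.034  0.2016] 0.91
  tail from P [72.5 32.4]
  lens from P [73.7 30.3]
  ball-lens [73.1 31.4]
top ball [0.5659 0.1186 0.2577] 0.62
top lens [ 0.5185 -0.0467  0.1523] 0.73
top sink_top [ 0.4711 -0.2188  0.0522] 0.64
top pivot [0.5428 0.0333 0.2048] 0.84
  tail from P [73.9 32.8]
  lens from P [74.1 30.1]
  ball-lens [74.  31.5]
want [75.1 29.3]
[0.6899 0.302  0.3986] [ 0.1311  0.9914 -0.     -0.    ]
28 ball,lens [[128.8, 121.4], [43.9, 121.6]]
29.3 ball,lens [[126.3, 121.4], [45.9, 121.6]]
31 ball,lens [[122.9, 121.4], [48.6, 121.6]]
33 ball,lens [[118.9, 121.4], [51.7, 121.6]]
P,knobs,sink [[77.8, 121.5], [67.7, 77.2], [87.1, 162.5], [-1.7, 121.6]]
[ 56  78  27  12 240] [68.9 83.3]
[ 24 105  22  35 399] [ 32.6 123. ]
[  76  109   73   29 1290] [109.2 123.1]
[ 75 155  24  10 177] [ 86.6 160. ]
crop origin 0 0
```

View pics/w4c.png

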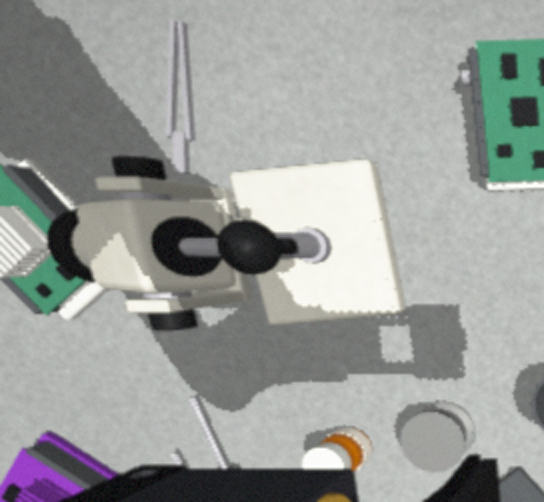

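In the crop the ball is at (249,247) and the knobs at (137,167) and (173,320). Projected against the model, this gives azimuth about 75° (good) and tilt about 30 to 31° against 29.3° wanted. I'll correct the tilt by roughly 1.2° with a push the other way.

```bash
python3 - <<'E'
from h import *
b=ball(75,30.5)
plan([(b[0],b[1],.36,-15),(b[0],b[1],b[2]-.019,-15)],[14,4])
print(b);arc(75,30.5,75,16.4,6);arc(75,16.4,75,29.3,5)
E
```

```text
[-1, np.float64(0.0053), np.float64(-0.0146), np.float64(0.0028), np.float64(6.42)]
[-1, np.float64(0.0036), np.float64(-0.0151), np.float64(0.0028), np.float64(6.42)]
[-1, np.float64(0.0019), np.float64(-0.0154), np.float64(0.0028), np.float64(6.42)]
[-1, np.float64(0.0002), np.float64(-0.0155), np.float64(0.0028), np.float64(6.42)]
[-1, np.float64(-0.0016), np.float64(-0.0154), np.float64(0.0028), np.float64(6.42)]
[-1, np.float64(-0.0033), np.float64(-0.0152), np.float64(0.0028), np.float64(6.42)]
[-1, np.float64(-0.005), np.float64(-0.0147), np.float64(0.0028), np.float64(6.42)]
[-1, np.float64(-0.0066), np.float64(-0.014), np.float64(0.0028), np.float64(6.42)]
[-1, np.float64(-0.0081), np.float64(-0.0132), np.float64(0.0028), np.float64(6.42)]
[-1, np.float64(-0.0095), np.float64(-0.0122), np.float64(0.0028), np.float64(6.42)]
[-1, np.float64(-0.0108), np.float64(-0.0111), np.float64(0.0028), np.float64(6.42)]
[-1, np.float64(-0.012), np.float64(-0.0098), np.float64(0.0028), np.float64(6.42)]
[-1, np.float64(-0.013), np.float64(-0.0084), np.float64(0.0028), np.float64(6.42)]
[-1, np.float64(-0.0139), np.float64(-0.0069), np.float64(0.0028), np.float64(6.42)]
[-1, np.float64(0.0), np.float64(0.0), np.float64(0.0308), np.float64(-0.0)]
[-1, np.float64(0.0), np.float64(0.0), np.float64(0.0308), np.float64(-0.0)]
[-1, np.float64(0.0), np.float64(0.0), np.float64(0.0308), np.float64(-0.0)]
[-1, np.float64(0.0), np.float64(0.0), np.float64(0.0308), np.float64(-0.0)]
[0.56553066 0.12404968 0.25582922]
[1, 0.0022, 0.0, 0.0039, 0.0]
[1, 0.002, 0.0, 0.004, 0.0]
[1, 0.0019, -0.0, 0.0041, 0.0]
[1, 0.0017, 0.0, 0.0042, 0.0]
[1, 0.0015, -0.0, 0.0042, 0.0]
[1, 0.0014, -0.0, 0.0043, 0.0]
[1, -0.0015, -0.0, -0.0047, 0.0]
[1, -0.0017, 0.0, -0.0046, 0.0]
[1, -0.0019, 0.0, -0.0046, 0.0]
[1, -0.0021, -0.0, -0.0045, 0.0]
[1, -0.0023, 0.0, -0.0044, 0.0]
```

>>> servo_tool:
  rows: [-1, 0.0055, -0.0145, 0.003, 6.42, -1, 0.0035, -0.015, 0.003, 6.42, -1, 0.002, -0.0155, 0.003, 6.42, -1, 0, -0.0155, 0.0025, 6.42, -1, -0.0015, -0.0155, 0.0025, 6.42]

```text
time: 14.02
position: [0.6449, 0.238, 0.3844]
tool_rot: [0.403, 0.915, -0.0, -0.0]
ft_force: [-0.7, -0.3, 0.3]
grip_width: 0.0873
grip_force: 0.0
```

>>> servo_tool:
  rows: [-1, -0.0035, -0.015, 0.003, 6.42, -1, -0.005, -0.0145, 0.003, 6.42, -1, -0.0065, -0.014, 0.003, 6.42, -1, -0.008, -0.013, 0.0025, 6.42, -1, -0.0095, -0.012, 0.0025, 6.42]

```text
time: 14.43
position: [0.6013, 0.1748, 0.3706]
tool_rot: [0.64, 0.768, 0.0, 0.0]
ft_force: [0.7, -0.6, 0.2]
grip_width: 0.0872
grip_force: 0.0
```

>>> servo_tool:
  rows: [-1, -0.011, -0.011, 0.003, 6.42, -1, -0.012, -0.01, 0.003, 6.42, -1, -0.013, -0.0085, 0.003, 6.42, -1, -0.014, -0.007, 0.003, 6.42, -1, 0, 0, 0, 0]

```text
time: 14.85
position: [0.5642, 0.1225, 0.3583]
tool_rot: [0.794, 0.608, -0.001, -0.0]
ft_force: [-0.3, -0.6, -0.7]
grip_width: 0.0868
grip_force: 0.0
```

>>> servo_tool:
  rows: [-1, 0, 0, 0, 0, -1, 0, 0, 0, 0]

```text
time: 15.02
position: [0.5666, 0.1247, 0.3591]
tool_rot: [0.792, 0.61, 0.001, 0.0]
ft_force: [0.1, -0.2, -0.5]
grip_width: 0.0869
grip_force: 0.0
```

>>> servo_tool:
  rows: [-1, 0, 0, 0.0305, 0, -1, 0, 0, 0.0305, 0, -1, 0, 0, 0.0305, 0, -1, 0, 0, 0.0305, 0, -1, 0, 0, 0, 0]

```text
time: 15.43
position: [0.5624, 0.1249, 0.2308]
tool_rot: [0.792, 0.61, -0.005, -0.004]
ft_force: [-1.0, 0.3, -0.2]
grip_width: 0.0866
grip_force: 0.0
```

>>> servo_tool:
  rows: [1, 0, 0, 0, 0, 1, 0, 0, 0, 0, 1, 0, 0, 0, 0, 1, 0, 0, 0, 0, 1, 0, 0, 0, 0]

```text
time: 15.85
position: [0.567, 0.1244, 0.2385]
tool_rot: [0.793, 0.609, 0.001, 0.001]
ft_force: [0.4, 0.0, 0.3]
grip_width: 0.0615
grip_force: 0.0
```

>>> servo_tool:
  rows: [1, 0, 0, 0, 0, 1, 0, 0, 0, 0, 1, 0, 0, 0, 0, 1, 0, 0, 0, 0, 1, 0, 0, 0, 0]

```text
time: 16.27
position: [0.566, 0.1242, 0.2367]
tool_rot: [0.793, 0.609, 0.0, 0.0]
ft_force: [0.3, 0.5, 0.4]
grip_width: 0.0287
grip_force: 0.2
```

>>> servo_tool:
  rows: [1, 0, 0, 0, 0, 1, 0, 0, 0, 0]

```text
time: 16.43
position: [0.5661, 0.1242, 0.2367]
tool_rot: [0.793, 0.609, 0.0, 0.0]
ft_force: [-0.8, -0.2, -0.6]
grip_width: 0.0262
grip_force: 25.0
```

>>> servo_tool:
  rows: [1, 0.0022, 0, 0.0039, 0, 1, 0.002, 0, 0.004, 0, 1, 0.0019, 0, 0.0041, 0, 1, 0.0017, 0, 0.0042, 0, 1, 0.0015, 0, 0.0042, 0]

```text
time: 16.85
position: [0.5689, 0.1335, 0.2163]
tool_rot: [0.793, 0.609, 0.001, 0.0]
ft_force: [0.1, -0.2, 3.5]
grip_width: 0.0265
grip_force: 25.0
```

>>> servo_tool:
  rows: [1, 0.0014, 0, 0.0043, 0, 1, 0, 0, 0, 0, 1, 0, 0, 0, 0]

```text
time: 17.1
position: [0.5691, 0.1348, 0.212]
tool_rot: [0.793, 0.609, 0.0, 0.0]
ft_force: [0.3, 0.8, 4.8]
grip_width: 0.0266
grip_force: 25.1
```

>>> servo_tool:
  rows: [1, -0.0015, 0, -0.0047, 0, 1, -0.0017, 0, -0.0046, 0, 1, -0.0019, 0, -0.0046, 0, 1, -0.0021, 0, -0.0045, 0, 1, -0.0023, 0, -0.0044, 0]

```text
time: 17.52
position: [0.566, 0.1252, 0.2349]
tool_rot: [0.793, 0.609, -0.0, -0.0]
ft_force: [1.2, -0.2, -0.7]
grip_width: 0.0261
grip_force: 25.0
```

>>> servo_tool:
  rows: [1, 0, 0, 0, 0, 1, 0, 0, 0, 0, 1, 0, 0, 0, 0]

```text
time: 17.77
position: [0.566, 0.1254, 0.2344]
tool_rot: [0.793, 0.609, -0.0, -0.0]
ft_force: [1.6, 1.7, 0.0]
grip_width: 0.0266
grip_force: 25.0
```

>>> servo_tool:
  rows: [-1, 0, 0, 0, 0, -1, 0, 0, 0, 0, -1, 0, 0, 0, 0, -1, 0, 0, 0, 0, -1, 0, 0, 0, 0]

```text
time: 18.18
position: [0.566, 0.1253, 0.2346]
tool_rot: [0.793, 0.609, -0.0, -0.0]
ft_force: [-0.3, 0.2, -0.5]
grip_width: 0.0519
grip_force: 0.0
```

>>> servo_tool:
  rows: [-1, 0, 0, 0, 0, -1, 0, 0, 0, 0, -1, 0, 0, -0.025, 0, -1, 0, 0, -0.025, 0, -1, 0, 0, -0.025, 0]

```text
time: 18.6
position: [0.5659, 0.1253, 0.3102]
tool_rot: [0.793, 0.609, -0.001, -0.0]
ft_force: [0.3, 0.7, 0.2]
grip_width: 0.0835
grip_force: 0.0
```

>>> servo_tool:
  rows: [-1, 0, 0, -0.03, 0, -1, 0, 0, -0.03, 0, -1, 0, 0, -0.03, 0, -1, 0, 0, 0, 0]

```text
time: 18.93
position: [0.5693, 0.1256, 0.4071]
tool_rot: [0.793, 0.609, 0.006, 0.004]
ft_force: [0.8, 1.5, 0.1]
grip_width: 0.0869
grip_force: 0.0
```

```bash
python3 - <<'E'
from h import *
plan([(.69,.302,.398,75)],[14])
E
```

```text
[-1, np.float64(0.0144), np.float64(0.0051), np.float64(0.0006), np.float64(-6.42)]
[-1, np.float64(0.0137), np.float64(0.0067), np.float64(0.0006), np.float64(-6.42)]
[-1, np.float64(0.0129), np.float64(0.0082), np.float64(0.0006), np.float64(-6.42)]
[-1, np.float64(0.0119), np.float64(0.0096), np.float64(0.0006), np.float64(-6.42)]
[-1, np.float64(0.0108), np.float64(0.0108), np.float64(0.0006), np.float64(-6.42)]
[-1, np.float64(0.0095), np.float64(0.012), np.float64(0.0006), np.float64(-6.42)]
[-1, np.float64(0.0081), np.float64(0.0129), np.float64(0.0006), np.float64(-6.42)]
[-1, np.float64(0.0066), np.float64(0.0138), np.float64(0.0006), np.float64(-6.42)]
[-1, np.float64(0.005), np.float64(0.0144), np.float64(0.0006), np.float64(-6.42)]
[-1, np.float64(0.0034), np.float64(0.0149), np.float64(0.0006), np.float64(-6.42)]
[-1, np.float64(0.0017), np.float64(0.0152), np.float64(0.0006), np.float64(-6.42)]
[-1, np.float64(-0.0), np.float64(0.0153), np.float64(0.0006), np.float64(-6.42)]
[-1, np.float64(-0.0017), np.float64(0.0152), np.float64(0.0006), np.float64(-6.42)]
[-1, np.float64(-0.0034), np.float64(0.0149), np.float64(0.0006), np.float64(-6.42)]
```

The force was near zero just before release. I'll check from the same oblique viewpoint.

>>> servo_tool:
  rows: [-1, 0.0145, 0.005, 0.0005, -6.42, -1, 0.0135, 0.0065, 0.0005, -6.42, -1, 0.013, 0.008, 0.0005, -6.42, -1, 0.012, 0.0095, 0.0005, -6.42, -1, 0.011, 0.011, 0.0005, -6.42]

```text
time: 19.35
position: [0.6092, 0.1892, 0.3967]
tool_rot: [0.592, 0.806, -0.0, -0.0]
ft_force: [0.6, -0.3, -0.8]
grip_width: 0.0867
grip_force: 0.0
```

>>> servo_tool:
  rows: [-1, 0.0095, 0.012, 0.0005, -6.42, -1, 0.008, 0.013, 0.0005, -6.42, -1, 0.0065, 0.014, 0.0005, -6.42, -1, 0.005, 0.0145, 0.0005, -6.42, -1, 0.0035, 0.015, 0.0005, -6.42]

```text
time: 19.77
position: [0.6529, 0.2525, 0.394]
tool_rot: [0.346, 0.938, -0.0, -0.0]
ft_force: [0.2, 0.4, 0.0]
grip_width: 0.0867
grip_force: 0.0
```

>>> servo_tool:
  rows: [-1, 0.0015, 0.015, 0.0005, -6.42, -1, 0, 0.0155, 0.0005, -6.42, -1, -0.0015, 0.015, 0.0005, -6.42, -1, -0.0035, 0.015, 0.0005, -6.42, -1, 0, 0, 0, 0]

```text
time: 20.18
position: [0.6878, 0.3044, 0.3908]
tool_rot: [0.129, 0.992, 0.0, -0.001]
ft_force: [-0.0, 0.1, 0.2]
grip_width: 0.0868
grip_force: 0.0
```

>>> servo_tool:
  rows: [-1, 0, 0, 0, 0, -1, 0, 0, 0, 0, -1, 0, 0, 0, 0]

```text
time: 20.43
position: [0.6868, 0.3015, 0.3929]
tool_rot: [0.132, 0.991, -0.0, -0.0]
ft_force: [-0.1, 0.3, -0.2]
grip_width: 0.0871
grip_force: 0.0
```

```bash
python3 look.py w5.png; python3 - <<'E'
from h import *
o=robot.get_obs(); p=robot.camera('wrist'); print(np.round(o['position'],4))
for el in (28,29.3,31,33): print(el,wproj(p,o,ball(75.1,el)).round(1))
n=np.array([-np.sin(np.radians(75.1)),np.cos(np.radians(75.1)),0])
print('knobs',wproj(p,o,[P+.051*n,P-.051*n]).round(1).tolist())
a=p['pixels'][:260,:300,::-1]; cv2.imwrite('pics/w5c.png',cv2.resize(a,None,fx=2,fy=2,interpolation=cv2.INTER_CUBIC))
E
```

```text
20.4333 [0.687 0.301 0.393]
wrist ball [0.5648 0.1218 0.2551] 0.71
wrist lens [ 0.5227 -0.05    0.1537] 0.63
wrist pivot [0.5453 0.0343 0.2034] 0.86
  tail from P [75.1 30.8]
  lens from P [77.5 28.7]
  ball-lens [76.2 29.8]
scene ball [0.5671 0.1239 0.254 ] 0.89
scene lens [ 0.5227 -0.0479  0.1529] 0.63
scene sink_top [ 0.4758 -0.2198  0.0567] 0.7
scene pivot [0.5369 0.0293 0.2004] 0.81
  tail from P [74.1 29.6]
  lens from P [77.2 29.7]
  ball-lens [75.5 29.7]
top ball [0.566  0.1219 0.2535] 0.83
top lens [ 0.5209 -0.0495  0.1551] 0.97
top sink_top [ 0.4698 -0.2227  0.0505] 0.62
top pivot [0.5441 0.031  0.2005] 0.78
  tail from P [74.4 30. ]
  lens from P [76.2 28. ]
  ball-lens [75.3 29. ]
want [75.1 29.3]
[0.6871 0.3023 0.3927]
28 [[126.  124.2]]
29.3 [[123.4 124.2]]
31 [[120.  124.2]]
33 [[115.8 124.3]]
knobs [[64.3, 79.0], [84.2, 165.3]]
```

View pics/w5c.png

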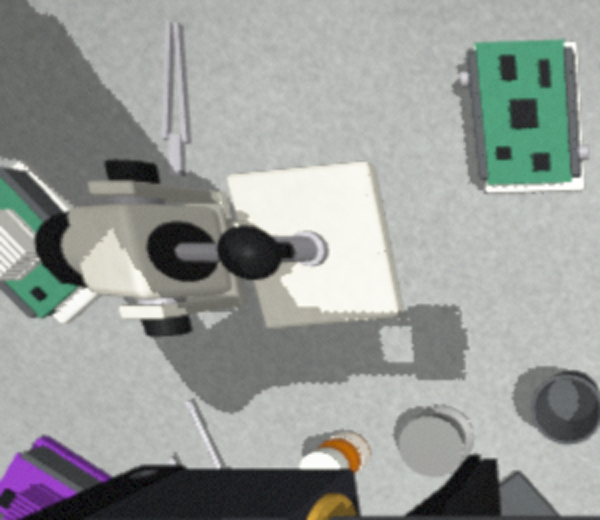

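The ball is at crop (249,251), which is within about half a degree of the target. The networks agree, with azimuth about 75.6° and tilt about 29.5° against 75.1° and 29.3° wanted. Handing in.

```bash
python3 -c "
from rig import robot
print(robot.hand_in())"
```

```text
the job is handed in; nothing more can be done
None
```

I aimed the white microscope at the heatsink on the green board, corrected it once for spring-back, and handed it in with the arm clear; it settled within about 0.5° of the target in both swivel and tilt, by the cameras.

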